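# Find the hidden catch of the gauge chest and open its drawer

### The job

The drawer of the grey gauge chest is locked by a hidden catch: somewhere along the black ledge on top of the chest's front edge is a recess with a spring plate at its bottom. With the gripper shut, feel gently along the ledge until the fingertips drop into the recess, press the plate down so that the drawer springs out a little, then pull the drawer fully open by its handle and let go. As long as the drawer is locked never push or pull on the chest with more than 30 N, and leave everything else on the bench and on the chest where it is.

Things in the scene. Friction and masses are not known exactly. Their poses are not given: they have to be found in the camera images.
- chest: Grey steel gauge chest, 200 x 380 x 125 mm, fixed to the bench; origin at the centre of its underside. Own x points to its back (the front faces the robot), y along its front edge, z up. Along the top of the front edge runs a flat black ledge, 52 mm deep; behind it, and as grey cheeks at its two ends, the chest rises 25 mm above the ledge.
- ledge_mid (a point): Middle of the ledge's top surface, 100 mm above the bench, axes as the chest's. The rigid ledge spans x -29 (front edge) to +23 mm and y -172 to +172 mm from here; small steps under 1 mm. It has one recess, 44 mm along y, x -23 to +23 mm; its centre lies anywhere within 55 mm of this point along y, differs each time, is not reported and is hard to see (black on black).
- catch (a joint): How far the black spring plate at the bottom of the recess is pressed down, m (0 at rest). Its top lies 10 mm below the ledge surface. It starts to yield at about 3 N, frees the drawer when about 4 mm down (about 7 N), stops at 6 mm (about 8 N), and springs up again when left.
- drawer (a joint): How far the drawer has slid out to the chest's front (-x), m: 0 shut and locked, 0.080 fully open (stop). Once the plate is pressed far enough it springs out by itself to about 0.020 to 0.027 and stays where it is left; it then slides with 1 to 2 N.
- drawer_grip (a point): Middle of the drawer's handle: a horizontal round steel bar about 10 mm thick and 130 mm long along the chest's y, 35 mm before the blue drawer front (when shut, 64 mm before the middle of the ledge) and 38 mm below the ledge surface. It moves with the drawer. Axes as the chest's; pull along -x.
- collar_mid (a point): Centre of a loose aluminium ring, 54 mm across and 22 mm high, lying on the chest top behind the ledge. Leave alone.
- pot_mid (a point): Centre of a loose white jar with a red cap, 48 mm across and 60 mm high, standing on the chest top behind the ledge. Leave alone.
- tray: Loose open red plastic tray, 120 x 170 x 35 mm, left of the chest; origin at the centre of its underside. Leave alone.
- holder_mid (a point): Centre of a loose dark steel tool holder, 62 mm across and 90 mm high, standing right of the chest. Leave alone.
- cup_mid (a point): Centre of a loose clear plastic cup, 70 mm across and 80 mm high, right of the chest. Leave alone.
- spanner: Loose steel spanner 180 mm long, lying at the right front. Leave alone.
- driver: Loose screwdriver with a yellow handle, 200 mm long, lying at the left front. Leave alone.

How it is judged:
On the way:
1. the plate in the recess has been pressed and the drawer has sprung out by 12 mm or more (value of joint drawer above 0.012 m), for 0.1 s.
At the end, for the whole second after the job is handed in: The drawer stands open, at least 70 mm of its 80 mm out, and is at rest (value of joint drawer above 0.07 m and velocity of joint drawer between -0.005 and 0.005 m/s); the robot touches nothing.
It fails at once if while the drawer is still locked, the robot pushes or pulls on the chest with more than 30 N (value of joint drawer below 0.008 m and contact force between any of the fingers, the arm and chest above 30 N).
It fails at once if the ring or the jar on the chest is moved by more than 15 mm (distance of any of collar_mid, pot_mid from where it was at the start of the episode above 0.015 m).
It fails at once if the tray, tool holder, cup, spanner or screwdriver on the bench is moved by more than 15 mm (distance of any of tray, holder_mid, cup_mid, spanner, driver from where it was at the start of the episode above 0.015 m).
It also fails if it takes over 64 s, if anything falls off the work surface, if the arm or the gripper's body presses on something with over 40 N, if the wrist force passes 120 N, or if a joint passes its speed limit or range.

### The arm

A 6-joint arm with a two-finger parallel gripper is mounted at the origin on the work surface. World frame = base frame: x ahead of the robot, y to its left, z up, the work surface at z = 0. Lengths are in m, angles in rad, forces in N, time in s.
With the tool pointing down it reaches from about 0.25 to 0.775 m from the base axis. Payload 4 kg.
Tool frame: the origin (TCP) lies where the fingers leave the gripper's body, on its centre line; the fingertips stand 97 mm ahead of it and the grasp point (between the pads) lies 78 mm ahead of it; z points along the fingers, x is the direction in which the jaws open and shut, and the axes are right-handed (so a half turn about z gives the same grasp; the last joint's range is limited). The gripper opens to 94 mm and grips with 3 to 60 N. Pads are 16 mm wide; open, the fingers measure 119 mm over their backs; the gripper's body (75 mm by 177 mm) begins 78 mm behind the grasp point.
Start: joints at [1.173, 0.087, 1.371, -0, 1.684, -0.103], TCP at [0.16, 0.526, 0.303] pointing down, gripper open.
Joint ranges: [-3.1, 3.1], [-0.76, 2.03], [0.27, 2.55], [-1.08, 4.22], [0.17, 2.65], [-2.57, 2.57]. Speed limits (rad/s): [2.79, 2.79, 3.14, 3.14, 3.14, 3.14].

### API

Orientations are given as [roll, pitch, yaw] about the fixed x, y, z axes, in that order (R = Rz(yaw) Ry(pitch) Rx(roll)).
In Python, from bench import * gives the robot as it stands.
- The arm moves only by the tool jog_arm, never from a script. Its argument "moves" is a list of rows, each a list of 7 numbers: the turn, a rotation vector about the world's x, y, z in rad, then the shift along the world's x, y, z in mm, then the finger opening in mm, from 0 to 94. In form: [[rx, ry, rz, tx, ty, tz, fingers], ...]. A call has 1 to 12 rows; each row shifts and turns the commanded pose from where the row before left it; what a row does not reach is not made up. A row lasts 1/8 s, in which the tool goes at most 62.5 mm and 10.7 degrees, less where a joint would pass 70% of its speed; a pose out of reach is approached as far as the arm can. A call is refused whole if a number of a shift passes 62.5 or a number of a turn 0.188, either way. A call with a gripper value outside its range is refused whole. The fingers move at their own pace and stop on an object; the grip force is fixed at half the most. Time passes only in rows, so rows that do not move let the fingers close. It gives the time, the measured TCP pose, the force and the opening at its end, in the units of the state.
- get_obs(): the state, without advancing time (a new reading comes with each control period).
- snapshot(name): name is "scene" or "top" or "wrist"; returns the picture (400x640x3 uint8, red, green, blue); there is no depth.
- get_calibration(name): a dict with "camera_matrix" (3x3 intrinsics, pixels), "R" (3x3) and "t" (3): a world point X has camera coordinates R X + t. Camera axes: x right, y down, z forward; pixel columns grow to the right and rows downward; lengths in m; the calibration is good to about 2 mm. A picture is of the moment at which its call begins: read the wrist's pose just before it. get_calibration takes no time and is no camera call; for the wrist camera it gives the pose at the moment of the call.
- close_job(): hands the job in, once; it reports no verdict.
Trained networks look in the newest picture that a camera, given by its name, has taken for a name from the list of things; names that differ only in an ending like _2 or _b are one class to them, and where a whole thing is asked for, a point or a joint stands for the part that bears it (a point fixed in the world has none). Each returns a list of dicts, best first, with "conf" (0 to 1); they miss things now and then, are a little off and sometimes report something else, mostly with a low value. They report only what shows in the picture. A call takes as long as a camera call.
- look_for(label, camera): "bbox" ([left, top, right, bottom] in pixels, round what is visible of it).
The state is a dict: "time": time; "joint_positions": joint angles; "qvel": joint speeds; "joint_torque": joint torques, N m; "tool_pos": TCP position; "ee_rot": TCP orientation; "wrist_force": force on the tool from outside, world axes, zero at the start; "wrist_torque": the same for the moment, N m; "width": finger opening in m.
Only numpy, scipy, OpenCV 4.12 (cv2) and the standard library are available. Lean on these libraries where they do the work, as an engineer would, in place of code of your own. Each camera call takes 0.05 s, during which the arm holds its last target.

## Working session

There is one attempt and no reset: what is moved stays moved. The work goes in short steps, Python scripts to look and compute and a tool call to move; the robot and the scene stay as the last step left them, time stands still between calls to the robot, and variables do not carry over. Pictures are saved under pics/ and viewed, and the job is handed in when it is done.

Besides the shell and the picture viewer there is one more tool, called after ">>>" by a JSON object that holds its "method" and its "body". jog_arm: Moves the arm, as the interface text tells. Its arguments: {"type":"object","properties":{"moves":{"type":"array","items":{"type":"array","items":{"type":"number"}}}},"required":["moves"]}

```bash
ls; mkdir -p pics
python3 - <<'E'
from bench import *
import cv2
print(get_obs())
for n in ["scene","top"]:
    im=snapshot(n); cv2.imwrite(f"pics/{n}0.png",im[:,:,::-1])
    c=get_calibration(n); print(n,c)
    for l in ["chest","drawer_grip","pot_mid","collar_mid","ledge_mid","holder_mid"]:
        print(l,look_for(l,n)[:2])
E
```

```text
pics
{'time': 0.0, 'joint_positions': array([ 1.17290692e+00,  8.79516654e-02,  1.37224072e+00,  2.91715264e-06,
        1.68361206e+00, -1.03130595e-01]), 'qvel': array([-1.05465149e-03, -6.88559548e-05,  9.77760350e-04, -5.56808064e-04,
       -6.14372112e-05,  7.68887080e-04]), 'joint_torque': array([-1.06470001e-03, -3.40167832e+01, -3.02433085e+01,  7.18587893e-02,
        3.29359935e-02, -2.05075075e-04]), 'tool_pos': array([0.15966813, 0.52596043, 0.30151265]), 'ee_rot': array([-3.14136207e+00,  2.19973757e-03,  1.27603809e+00]), 'wrist_force': array([-0.48258501,  0.30747788, -0.24605015]), 'wrist_torque': array([-0.05033641, -0.0330236 ,  0.02060253]), 'width': 0.09412010601926867}
scene {'camera_matrix': array([[417.91041848,   0.        , 322.75022719],
       [  0.        , 417.91041848, 198.63990727],
       [  0.        ,   0.        ,   1.        ]]), 'R': array([[-0.5972623 ,  0.80197318,  0.01080573],
       [ 0.62978621,  0.47728492, -0.61283638],
       [-0.49663576, -0.35921876, -0.79013594]]), 't': array([ 0.3417632 , -0.26461027,  1.631637  ])}
chest [{'bbox': [
[... 492 characters left out ...]
009],
       [  0.        , 369.13167393, 202.80930549],
       [  0.        ,   0.        ,   1.        ]]), 'R': array([[ 0.01065323, -0.99976542,  0.01885754],
       [-0.99223652, -0.01290611, -0.12369364],
       [ 0.12390801, -0.0173934 , -0.99214126]]), 't': array([-0.01272409,  0.56951327,  1.15399681])}
chest [{'bbox': [261.7, 107.6, 392.4, 203.3], 'conf': 0.77}]
drawer_grip [{'bbox': [268.9, 175.4, 381.8, 205.0], 'conf': 0.74}]
pot_mid [{'bbox': [303.4, 122.6, 318.1, 145.2], 'conf': 0.67}]
collar_mid [{'bbox': [340.7, 124.9, 361.8, 144.4], 'conf': 0.6}]
ledge_mid [{'bbox': [263.5, 111.9, 395.4, 205.6], 'conf': 0.67}]
holder_mid [{'bbox': [436.8, 202.8, 458.1, 217.8], 'conf': 0.88}]
```

Run:
```python
import cv2
a=cv2.imread("pics/top0.png")[90:230,240:480]; cv2.imwrite("pics/topc.png",cv2.resize(a,(800,467),interpolation=cv2.INTER_CUBIC))
a=cv2.imread("pics/scene0.png")[160:330,190:390]; cv2.imwrite("pics/scenec.png",cv2.resize(a,(700,595),interpolation=cv2.INTER_CUBIC))
```

```text
(no output)
```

View pics/topc.png

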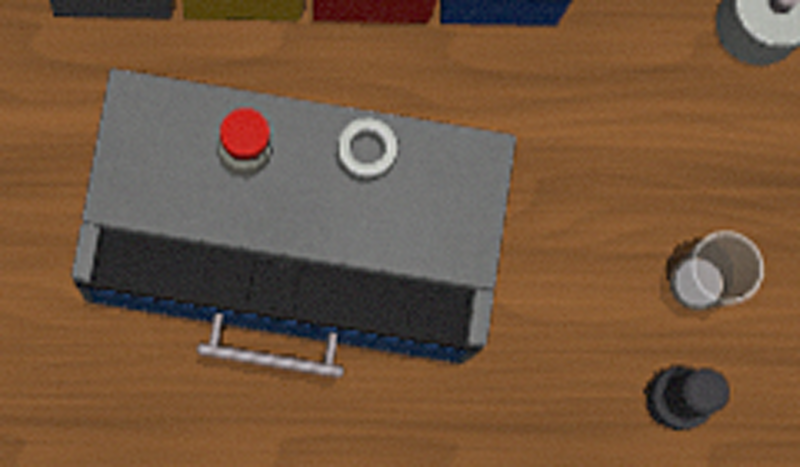

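View pics/scenec.png

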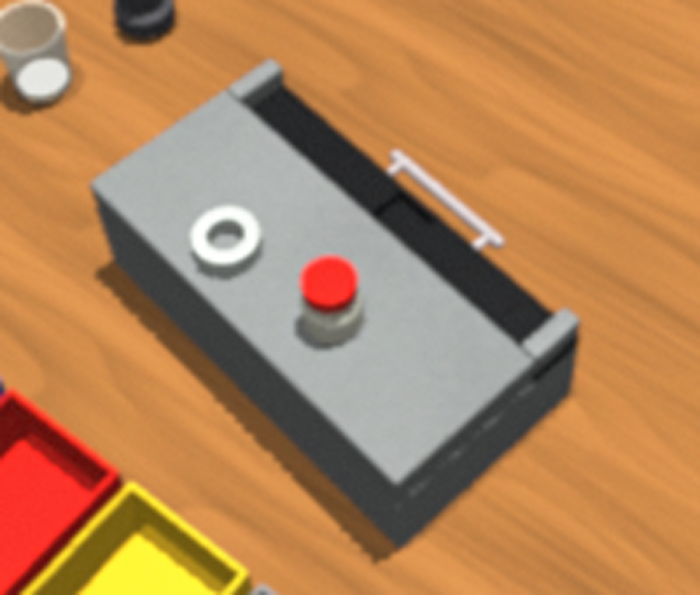

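View pics/top0.png

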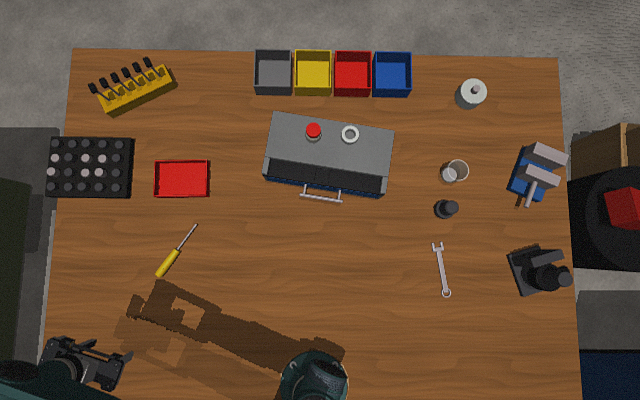

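View pics/scene0.png

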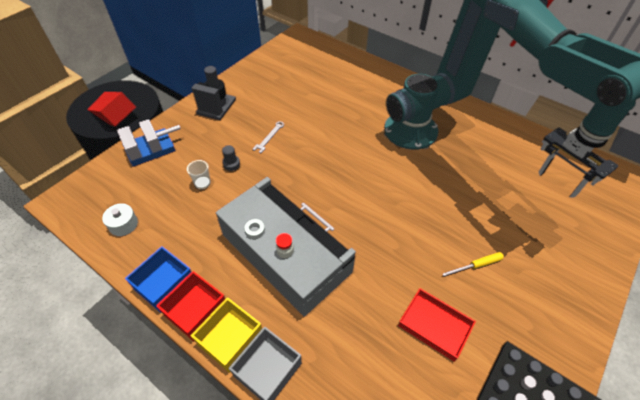

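```bash
cat > h.py <<'E'
import numpy as np
from bench import *
def proj(c,X):
    X=np.atleast_2d(X); p=(c["R"]@X.T).T+c["t"]; q=(c["camera_matrix"]@p.T).T; return q[:,:2]/q[:,2:]
def ray(c,uv,z):
    d=c["R"].T@np.linalg.solve(c["camera_matrix"],[uv[0],uv[1],1]); o=-c["R"].T@c["t"]
    return o+d*(z-o[2])/d[2]
E
python3 - <<'E'
from h import *
from scipy.optimize import least_squares
ct,cs=get_calibration("top"),get_calibration("scene")
T=np.array([[112,70],[516,135],[73,282],[484,348]])/3.3333+[240,90]
S=np.array([[400,483],[93,185],[577,318],[277,65]])/3.5+[190,160]
M=np.array([[.1,.19,.125],[.1,-.19,.125],[-.1,.19,.125],[-.1,-.19,.125]])
for n,c,P in(("t",ct,T),("s",cs,S)):
    print(n,[ray(c,p,.125).round(3) for p in P])
def W(p,m):
    c,s=np.cos(p[2]),np.sin(p[2]); m=np.atleast_2d(m); return np.c_[p[0]+c*m[:,0]-s*m[:,1],p[1]+s*m[:,0]+c*m[:,1],m[:,2]]
f=lambda p:np.r_[(proj(ct,W(p,M))-T).ravel(),(proj(cs,W(p,M))-S).ravel()]
r=least_squares(f,[.6,0,-.15],loss='soft_l1'); print(r.x,r.fun.round(1))
lm=W(r.x,[-.071,0,.1])[0];print("ledge",lm)
import cv2
# rectified ledge views
for n,c in(("top",ct),("scene",cs)):
    im=cv2.imread(f"pics/{n}0.png")
    ys=np.linspace(.18,-.18,720); xs=np.linspace(.03,-.04,140)
    Y,X=np.meshgrid(ys,xs); P=W(r.x,np.c_[X.ravel()-.071,Y.ravel(),np.full(X.size,.1)])
    q=proj(c,P).astype(np.float32).reshape(140,720,2)
    o=cv2.remap(im,q[...,0],q[...,1],cv2.INTER_CUBIC); o=np.clip(o.astype(float)*3,0,255).astype(np.uint8)
    cv2.imwrite(f"pics/rect_{n}.png",o)
a=np.vstack([cv2.imread("pics/rect_top.png"),cv2.imread("pics/rect_scene.png")]);cv2.imwrite("pics/rect.png",a)
np.save("pose.npy",r.x)
# things
for l in ["drawer_grip"]:
    print(W(r.x,[-.135,0,.062]))
E
```

```text
t [array([0.84 , 0.133, 0.125]), array([ 0.785, -0.239,  0.125]), array([0.641, 0.163, 0.125]), array([ 0.586, -0.207,  0.125])]
s [array([0.839, 0.139, 0.125]), array([ 0.784, -0.232,  0.125]), array([0.646, 0.164, 0.125]), array([ 0.591, -0.197,  0.125])]
[ 0.71337203 -0.03547481 -0.14957066] [-1.5 -0.1 -0.4  0.3 -1.5 -0.4  0.3  0.1 -0.6  0.1 -1.3 -1.   1.7 -0.2
 -1.7 -2.6]
ledge [ 0.64316474 -0.02489484  0.1       ]
[[ 0.57987929 -0.01535797  0.062     ]]
```

View pics/rect.png

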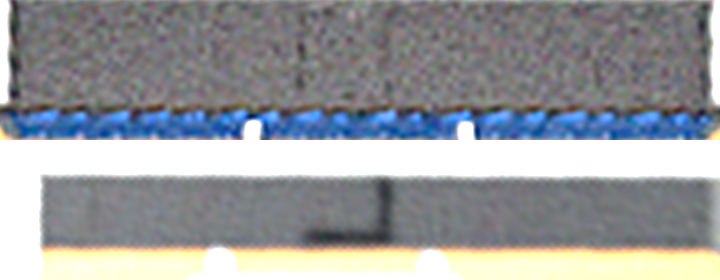

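>>> {"method": "jog_arm", "body": {"moves": [[0, 0, 0.012, 40, -45, 0, 0], [0, 0, 0.012, 40, -45, 0, 0], [0, 0, 0.012, 40, -45, 0, 0], [0, 0, 0.012, 40, -45, 0, 0], [0, 0, 0.012, 40, -45, 0, 0], [0, 0, 0.012, 40, -45, 0, 0], [0, 0, 0.012, 40, -45, 0, 0], [0, 0, 0.012, 40, -45, 0, 0], [0, 0, 0.012, 40, -45, 0, 0], [0, 0, 0.012, 40, -45, 0, 0], [0, 0, 0.012, 40, -45, 0, 0], [0, 0, 0.012, 40, -45, 0, 0]]}}

```text
time: 2.2
tool_pos: [0.6409, -0.0154, 0.3028]
ee_rot: [3.141, -0.0, 1.42]
wrist_force: [0.5, 0.2, 0.3]
width: 0.0003
```

Run:
```python
from h import *
import cv2
c=get_calibration("wrist"); im=snapshot("wrist")
print(get_obs()["tool_pos"],get_obs()["wrist_force"],c["t"],(-c["R"].T@c["t"]))
cv2.imwrite("pics/w1.png",np.clip(im[:,:,::-1].astype(float)*2,0,255).astype(np.uint8))
im=snapshot("top"); cv2.imwrite("pics/t1.png",cv2.resize(im[90:250,230:430,::-1],(800,600)) if 0 else cv2.resize(im[90:240,230:430,::-1],(800,600),interpolation=cv2.INTER_CUBIC))
```

```text
[ 0.644468   -0.02172057  0.30012332] [ 2.06624361 -3.02547259 -0.22721096] [-0.08204683 -0.64129345  0.23065874] [ 0.56842672 -0.0035551   0.38479976]
```

View pics/w1.png

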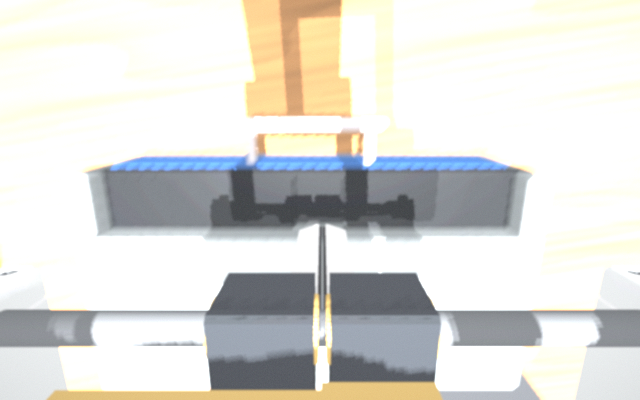

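Run:
```python
from h import *
import cv2
c=get_calibration("wrist"); im=snapshot("wrist")
print(get_obs()["tool_pos"],get_obs()["wrist_force"])
cv2.imwrite("pics/w2.png",cv2.resize(np.clip(im[140:250,80:540,::-1].astype(float)*2.0,0,255).astype(np.uint8),(800,191),interpolation=cv2.INTER_CUBIC))
p=np.load("pose.npy")
def W(p,m):
    c,s=np.cos(p[2]),np.sin(p[2]); m=np.atleast_2d(m); return np.c_[p[0]+c*m[:,0]-s*m[:,1],p[1]+s*m[:,0]+c*m[:,1],m[:,2]]
print("pred ledge corners crop px")
q=proj(c,W(p,[[-.1,.172,.1],[-.1,-.172,.1],[-.048,.172,.1],[-.048,-.172,.1],[-.071,.0295,.1],[-.071,-.0145,.1],[-.135,.065,.067],[-.135,-.065,.067]]))
print(((q-[80,140])*[800/460,191/110]).round(1))
```

```text
[ 0.6409223  -0.01627211  0.30061558] [-0.62648301  0.57207448  0.10812896]
pred ledge corners crop px
[[769.2  37.1]
 [ 44.7  42. ]
 [754.8 141. ]
 [ 61.8 145.4]
 [467.7  98.1]
 [377.3  98.7]
 [533.7 -39.2]
 [280.5 -37.4]]
```

View pics/w2.png

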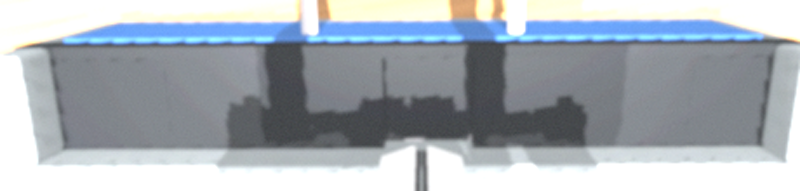

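>>> {"method": "jog_arm", "body": {"moves": [[0, 0, 0, 5, 1, -20, 0], [0, 0, 0, 0, 0, -30, 0], [0, 0, 0, 0, 0, -30, 0], [0, 0, 0, 0, 0, -11, 0], [0, 0, 0, 0, 0, 0, 0], [0, 0, 0, 0, 0, 0, 0]]}}

```text
time: 3.1
tool_pos: [0.6453, -0.0123, 0.2135]
ee_rot: [3.139, -0.0, 1.421]
wrist_force: [0.9, 0.3, 0.4]
width: 0.0003
```

>>> {"method": "jog_arm", "body": {"moves": [[0, 0, 0, 0, -1, -5, 0], [0, 0, 0, 0, 0, -5, 0], [0, 0, 0, 0, 0, -2, 0], [0, 0, 0, 0, 0, 0, 0], [0, 0, 0, 0, 0, 0, 0]]}}

```text
time: 3.72
tool_pos: [0.6449, -0.0138, 0.1998]
ee_rot: [3.141, -0.0, 1.42]
wrist_force: [0.3, -0.0, -1.0]
width: 0.0003
```

>>> {"method": "jog_arm", "body": {"moves": [[0, 0, 0, 0, 0, -1, 0], [0, 0, 0, 0, 0, -1, 0]]}}

```text
time: 3.98
tool_pos: [0.6448, -0.0137, 0.1978]
ee_rot: [3.141, -0.0, 1.42]
wrist_force: [0.2, -0.6, 0.3]
width: 0.0002
```

>>> {"method": "jog_arm", "body": {"moves": [[0, 0, 0, 0, 0, -1, 0], [0, 0, 0, 0, 0, -1, 0]]}}

```text
time: 4.22
tool_pos: [0.6448, -0.0137, 0.1956]
ee_rot: [-3.142, -0.0, 1.42]
wrist_force: [-0.3, 0.2, -0.1]
width: 0.0006
```

>>> {"method": "jog_arm", "body": {"moves": [[0, 0, 0, 0, 0, -1, 0], [0, 0, 0, 0, 0, 0, 0]]}}

```text
time: 4.47
tool_pos: [0.6448, -0.0137, 0.1945]
ee_rot: [-3.141, -0.0, 1.42]
wrist_force: [-0.3, 0.5, 0.5]
width: 0.0005
```

Tips are already 2–3 mm below the nominal ledge height without force, so they seem to be in the recess. I'll carry on gently.

>>> {"method": "jog_arm", "body": {"moves": [[0, 0, 0, 0, 0, -1, 0], [0, 0, 0, 0, 0, -1, 0]]}}

```text
time: 4.72
tool_pos: [0.6448, -0.0137, 0.1927]
ee_rot: [3.142, -0.0, 1.42]
wrist_force: [0.3, 0.0, 0.4]
width: 0.0009
```

>>> {"method": "jog_arm", "body": {"moves": [[0, 0, 0, 0, 0, -1, 0], [0, 0, 0, 0, 0, -1, 0]]}}

```text
time: 4.97
tool_pos: [0.6448, -0.0137, 0.1906]
ee_rot: [-3.142, -0.0, 1.42]
wrist_force: [0.5, 0.1, 0.5]
width: 0.0005
```

>>> {"method": "jog_arm", "body": {"moves": [[0, 0, 0, 0, 0, -1, 0], [0, 0, 0, 0, 0, -1, 0]]}}

```text
time: 5.22
tool_pos: [0.6448, -0.0137, 0.1886]
ee_rot: [-3.142, -0.0, 1.42]
wrist_force: [0.0, -0.2, -0.6]
width: 0.0006
```

>>> {"method": "jog_arm", "body": {"moves": [[0, 0, 0, 0, 0, -1, 0], [0, 0, 0, 0, 0, -1, 0]]}}

```text
time: 5.48
tool_pos: [0.6448, -0.0137, 0.1875]
ee_rot: [3.141, -0.0, 1.42]
wrist_force: [-2.8, -0.7, 4.9]
width: 0.0003
```

>>> {"method": "jog_arm", "body": {"moves": [[0, 0, 0, 0, 0, -1, 0], [0, 0, 0, 0, 0, -1, 0]]}}

```text
time: 5.72
tool_pos: [0.6448, -0.0137, 0.1864]
ee_rot: [3.141, -0.0, 1.42]
wrist_force: [-3.5, -0.1, 6.3]
width: 0.0006
```

>>> {"method": "jog_arm", "body": {"moves": [[0, 0, 0, 0, 0, -1, 0], [0, 0, 0, 0, 0, -0.5, 0]]}}

```text
time: 5.98
tool_pos: [0.6448, -0.0137, 0.1854]
ee_rot: [3.14, -0.0, 1.42]
wrist_force: [-3.8, 0.3, 8.0]
width: 0.0006
```

>>> {"method": "jog_arm", "body": {"moves": [[0, 0, 0, -1, 0, -1, 0], [0, 0, 0, 0, 0, -0.5, 0]]}}

```text
time: 6.22
tool_pos: [0.6445, -0.0137, 0.1842]
ee_rot: [3.138, -0.0, 1.42]
wrist_force: [-1.7, 0.9, 8.3]
width: 0.0005
```

>>> {"method": "jog_arm", "body": {"moves": [[0, 0, 0, 0, 0, -1, 0], [0, 0, 0, 0, 0, 0, 0]]}}

```text
time: 6.48
tool_pos: [0.6445, -0.0137, 0.1829]
ee_rot: [3.138, -0.0, 1.42]
wrist_force: [-1.7, 0.4, 6.1]
width: 0.0006
```

Run:
```python
from h import *
import cv2
im=snapshot("scene"); print(get_obs()["wrist_force"],get_obs()["tool_pos"]); cv2.imwrite("pics/s2.png",cv2.resize(im[160:330,190:390,::-1],(700,595),interpolation=cv2.INTER_CUBIC))
im=snapshot("wrist"); cv2.imwrite("pics/w3.png",im[:,:,::-1])
```

```text
[-0.25696673  0.75345931  5.61929703] [ 0.64453091 -0.01372168  0.18289373]
```

View pics/s2.png

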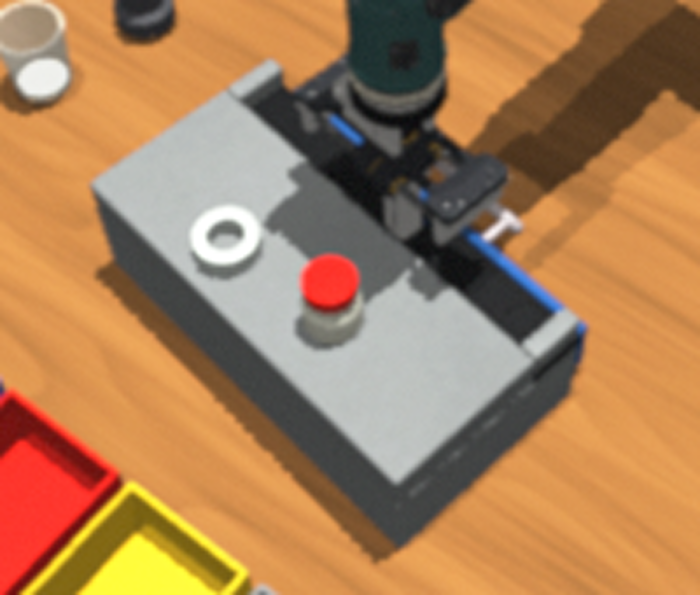

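View pics/w3.png

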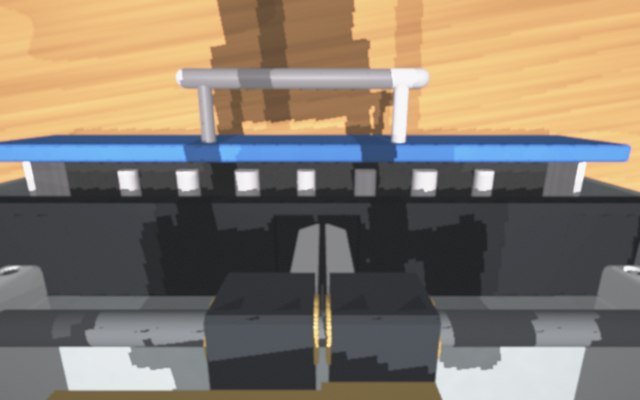

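Run:
```python
from h import *
c=get_calibration("wrist"); t=get_obs()["tool_pos"]
a=-.14957; R=np.array([[np.cos(a),np.sin(a)],[-np.sin(a),np.cos(a)]])
for n,uv,z in(("bar near edge",(302,88),.062),("barmid",(302,78),.062),("L",(178,77),.062),("Rr",(429,77),.062),("front far",(302,137),.09),("drawer top near edge",(302,160),.09)):
    P=ray(c,uv,z); print(n,P.round(4),"chest axes rel tool",(R@(P-t)[:2]).round(4))
print(get_obs()["joint_positions"])
```

```text
bar near edge [ 0.562  -0.0115  0.062 ] chest axes rel tool [-0.0819 -0.0101]
barmid [ 0.5567 -0.0106  0.062 ] chest axes rel tool [-0.0873 -0.01  ]
L [ 0.5458 -0.0789  0.062 ] chest axes rel tool [-0.0879 -0.0791]
Rr [0.5668 0.0596 0.062 ] chest axes rel tool [-0.0878  0.0609]
front far [ 0.5865 -0.014   0.09  ] chest axes rel tool [-0.0573 -0.0089]
drawer top near edge [ 0.598  -0.0159  0.09  ] chest axes rel tool [-0.0456 -0.0091]
[-1.09268061e-01  3.42552906e-01  1.30600813e+00  2.53402584e-04
  1.48951842e+00 -1.52932467e+00]
```

>>> {"method": "jog_arm", "body": {"moves": [[0, 0, 0, 0, 0, 20, 0], [0, 0, 0, 0, 0, 30, 0], [0, 0, 0, 0, 0, 10, 0], [0, 0, 0, -34, 1, 0, 0], [0, 0, 0, -34, 0, 0, 0], [0, 0, 0, 0, 0, -30, 0], [0, 0, 0, 0, 0, -25, 0], [0, 0, 0, 0, 0, 0, 0], [0, 0, 0, 0, 0, 0, 0]]}}

```text
time: 7.7
tool_pos: [0.5762, -0.0128, 0.1864]
ee_rot: [3.141, -0.0, 1.42]
wrist_force: [1.3, -1.0, 0.8]
width: 0.0006
```

Run:
```python
from h import *
import cv2
c=get_calibration("wrist");im=snapshot("wrist"); print(get_obs()["wrist_force"],get_obs()["tool_pos"]); cv2.imwrite("pics/w4.png",im[:,:,::-1])
im=snapshot("scene"); cv2.imwrite("pics/s4.png",cv2.resize(im[160:330,190:390,::-1],(700,595),interpolation=cv2.INTER_CUBIC))
```

```text
[ 0.00622633 -0.3005913  -0.4165769 ] [ 0.57648633 -0.01278449  0.18700917]
```

View pics/w4.png

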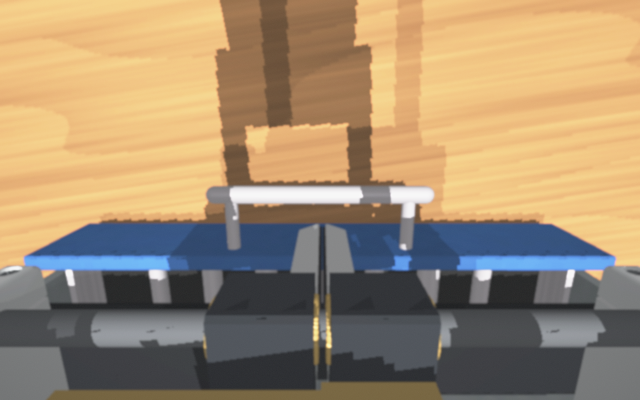

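View pics/s4.png

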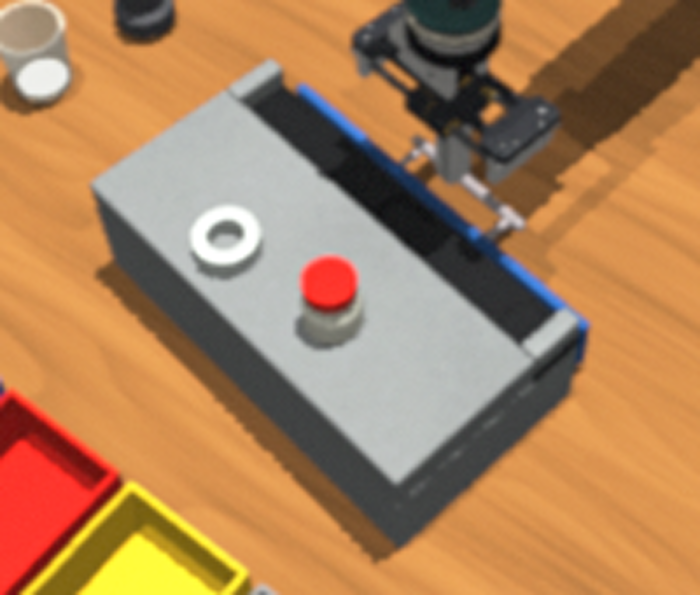

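Run:
```python
from h import *
c=get_calibration("wrist"); t=get_obs()["tool_pos"]
a=-.14957; R=np.array([[np.cos(a),np.sin(a)],[-np.sin(a),np.cos(a)]])
for n,uv,z in(("barmid",(322,194),.062),("L",(207,194),.062),("R",(434,194),.062),("front top edge",(322,257),.095),("front top edge",(322,257),.1)):
    P=ray(c,uv,z); print(n,P.round(4),(R@(P-t)[:2]).round(4))
```

```text
barmid [ 0.5577 -0.0088  0.062 ] [-0.0193  0.0011]
L [ 0.547  -0.0794  0.062 ] [-0.0193 -0.0703]
R [0.5682 0.0599 0.062 ] [-0.0192  0.0707]
front top edge [ 0.5844 -0.0129  0.095 ] [0.0078 0.001 ]
front top edge [ 0.5821 -0.0126  0.1   ] [0.0055 0.001 ]
```

>>> {"method": "jog_arm", "body": {"moves": [[0, 0, 0, 0, 0, -10, 0], [0, 0, 0, 0, 0, -10, 0], [0, 0, 0, 0, 0, 0, 0]]}}

```text
time: 8.18
tool_pos: [0.575, -0.0126, 0.164]
ee_rot: [-3.138, 0.0, 1.42]
wrist_force: [0.4, -0.7, 0.2]
width: 0.0006
```

>>> {"method": "jog_arm", "body": {"moves": [[0, 0, 0, 0, 0, -10, 0], [0, 0, 0, 0, 0, -11, 0], [0, 0, 0, 0, 0, 0, 0], [0, 0, 0, 0, 0, 0, 0]]}}

```text
time: 8.68
tool_pos: [0.5759, -0.0127, 0.1447]
ee_rot: [3.142, -0.0, 1.42]
wrist_force: [-1.0, 0.3, 0.0]
width: 0.0006
```

>>> {"method": "jog_arm", "body": {"moves": [[0, 0, 0, -5, 0.8, 0, 0], [0, 0, 0, -5, 0.7, 0, 0], [0, 0, 0, -5, 0.8, 0, 0], [0, 0, 0, -5, 0.7, 0, 0], [0, 0, 0, -5, 0.8, 0, 0], [0, 0, 0, -5, 0.7, 0, 0], [0, 0, 0, -5, 0.8, 0, 0], [0, 0, 0, -5, 0.7, 0, 0], [0, 0, 0, -5, 0.8, 0, 0], [0, 0, 0, -5, 0.7, 0, 0], [0, 0, 0, 0, 0, 0, 0]]}}

```text
time: 10.05
tool_pos: [0.5248, -0.0051, 0.1442]
ee_rot: [-3.139, 0.0, 1.42]
wrist_force: [-1.0, 0.1, 0.1]
width: 0.0007
```

>>> {"method": "jog_arm", "body": {"moves": [[0, 0, 0, -4, 0.6, 0, 0], [0, 0, 0, -3, 0.5, 0, 0], [0, 0, 0, -3, 0.5, 0, 0], [0, 0, 0, 0, 0, 0, 0]]}}

```text
time: 10.55
tool_pos: [0.5183, -0.0041, 0.1446]
ee_rot: [3.133, -0.0, 1.42]
wrist_force: [9.8, -2.4, -8.0]
width: 0.0005
```

Run:
```python
from h import *
import cv2
c=get_calibration("wrist"); im=snapshot("wrist"); print(get_obs()["wrist_force"],get_obs()["tool_pos"]); cv2.imwrite("pics/w5.png",im[:,:,::-1])
im=snapshot("scene"); cv2.imwrite("pics/s5.png",cv2.resize(im[160:330,190:390,::-1],(700,595),interpolation=cv2.INTER_CUBIC))
```

```text
[ 9.50227886 -2.28420938 -7.7670131 ] [ 0.51829569 -0.00412849  0.14461189]
```

View pics/s5.png

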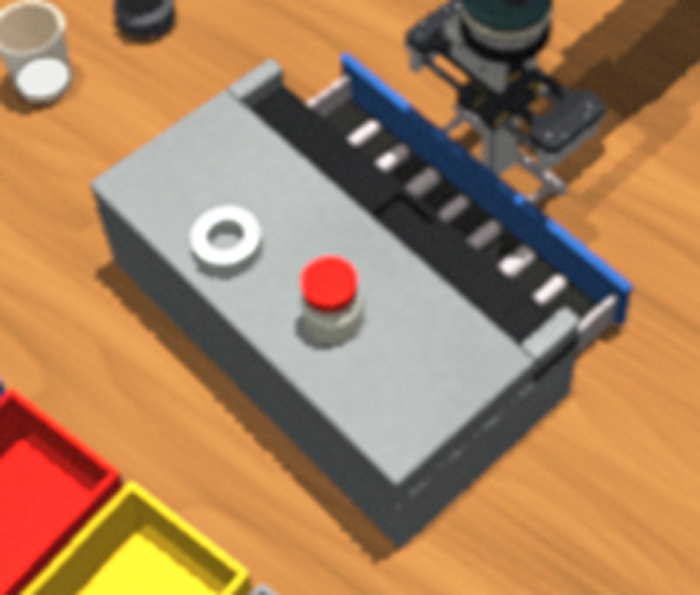

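>>> {"method": "jog_arm", "body": {"moves": [[0, 0, 0, 4, -0.6, 0, 0], [0, 0, 0, 4, -0.6, 0, 0], [0, 0, 0, 0, 0, 0, 0], [0, 0, 0, 0, 0, 0, 0]]}}

```text
time: 11.15
tool_pos: [0.5235, -0.0047, 0.1446]
ee_rot: [-3.141, -0.0, 1.42]
wrist_force: [-0.6, 0.5, 0.6]
width: 0.0003
```

>>> {"method": "jog_arm", "body": {"moves": [[0, 0, 0, 0, 0, 10, 0], [0, 0, 0, 0, 0, 20, 0], [0, 0, 0, 0, 0, 40, 0], [0, 0, 0, 0, 0, 40, 0], [0, 0, 0, -40, 0, 20, 0], [0, 0, 0, -40, 0, 0, 0], [0, 0, 0, -40, 0, 0, 0], [0, 0, 0, 0, 0, 0, 0], [0, 0, 0, 0, 0, 0, 0], [0, 0, 0, 0, 0, 0, 0]]}}

```text
time: 12.4
tool_pos: [0.4046, -0.0049, 0.2749]
ee_rot: [3.141, -0.0, 1.42]
wrist_force: [-0.1, -0.4, -0.1]
width: 0.0003
```

Run:
```python
from h import *
import cv2
print(get_obs()["wrist_force"],get_obs()["tool_pos"])
im=snapshot("scene"); cv2.imwrite("pics/s6.png",cv2.resize(im[140:330,170:400,::-1],(720,595),interpolation=cv2.INTER_CUBIC))
im=snapshot("top"); cv2.imwrite("pics/t6.png",im[:,:,::-1])
c=get_calibration("top")
for l in ["drawer_grip"]:
    r=look_for(l,"top");print(r)
p=np.load("pose.npy"); a=p[2]
for d in (.06,.07,.08):
    print(d,[proj(c,[p[0]+np.cos(a)*(-.135-d)-np.sin(a)*y,p[1]+np.sin(a)*(-.135-d)+np.cos(a)*y,.062]).round(1) for y in(-.065,.065)])
```

```text
[-0.09245188 -0.4216909  -0.0780429 ] [ 0.4045723  -0.00487919  0.27491621]
[{'bbox': [265.2, 176.2, 375.8, 226.1], 'conf': 0.56}]
0.06 [array([[338. , 220.6]]), array([[297., 214.]])]
0.07 [array([[337.5, 223.8]]), array([[296.5, 217.1]])]
0.08 [array([[337. , 226.9]]), array([[296. , 220.3]])]
```

View pics/s6.png

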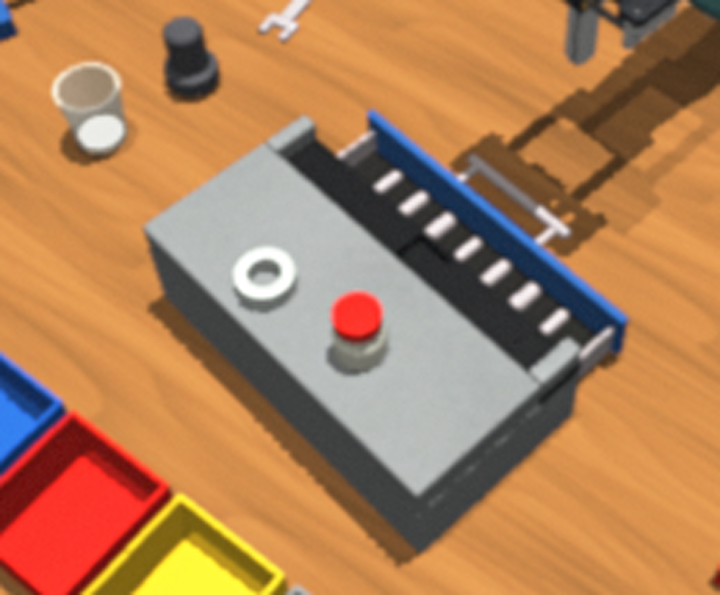

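View pics/t6.png

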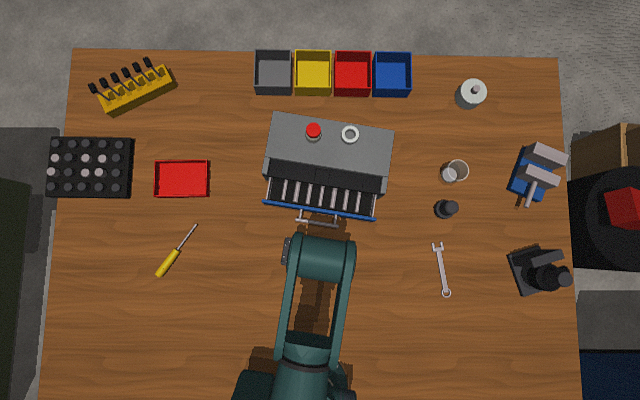

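```bash
python3 -c "
from bench import *
print(close_job())"
```

```text
the job is handed in; nothing more can be done
None
```

The drawer is open, the handle is released and the job is handed in at about 12.6 s. No verdict was reported.

**Finding the catch:** the recess showed faintly in the top and scene pictures, 7 to 8 mm to the left (+y) of the ledge's middle. I lowered the shut fingertips straight into it in steps of 1 mm or less, so I did not need to slide along the ledge. They passed the ledge height without force and met the plate about 10 mm down. Pressing the plate read about 8 N at most, and the drawer sprang out.

**Opening the drawer:** I put the shut fingers behind the handle bar and pulled until the drawer hit its stop, at about 10 N. Then I backed off the bar, lifted out and drew away.

**Last checks:**
- **Drawer:** in the top picture the handle sits where about 80 mm of travel predicts.
- **Robot:** the wrist force was near zero, with the arm clear of everything.
- **Other things:** the ring, jar, tray, holder, cup, spanner and screwdriver look unmoved in the pictures. I compared them by eye and did not measure them.
- **Measurement limit:** the chest pose fitted from the cameras was off by 2 to 3 mm against the wrist view. I corrected for this before pressing. No check failed.

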